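# Lever the stuck lid off a test-tile tub

## Robot

A 7-joint arm with a two-finger parallel gripper is mounted at the origin on the work surface. World frame = base frame: x ahead of the robot, y to its left, z up, the work surface at z = 0. Lengths are in mm, angles in rad, forces in N, time in s.
With the tool pointing down it reaches from about 400 to 875 mm from the base axis. Payload 4.4 kg.
Tool frame: the origin (TCP) lies midway between the tips of the shut fingers; the grasp point (between the pads) lies 19 mm behind it (ctrl.grip_point_offset is the distance from the TCP to the grasp point, in mm); z points along the fingers, x is the direction in which the jaws open and shut, and the axes are right-handed (so a half turn about z gives the same grasp; the last joint's range is limited). The gripper opens to 85 mm and grips with 20 to 120 N. Pads are 22 mm wide; open, the fingers measure 114 mm over their backs; the gripper's body (76 mm by 85 mm) begins 54 mm behind the grasp point. The pads swing forward as they close: fully open they stand 13 mm farther back than shut.
Start: joints at [1.283, 0.628, 0.038, 1.517, -0.027, 0.996, -0.02], TCP at [143.018, -634.085, 231.313] pointing down, gripper open.
Joint ranges: [-3.06, 3.06], [-0.37, 2.12], [-1.25, 1.32], [0.18, 2.47], [-1.1, 4.24], [0.23, 1.98], [-2.94, 2.94]. Speed limits (rad/s): [2.57, 2.57, 3.14, 3.14, 3.14, 3.14, 3.14].

## Interface

Orientations are given as [roll, pitch, yaw] about the fixed x, y, z axes, in that order (R = Rz(yaw) Ry(pitch) Rx(roll)).
In Python, from cell import ctrl, viewer gives the robot as it stands.
- The arm moves only by the tool apply_moves, never from a script. Its argument "series" is a list that holds one entry, the list of rows, each a list of 6 numbers: the shift along the tool's x, y, z normalised to -1 to 1, where 1 is 50 mm, then the turn, a rotation vector about the tool's x, y, z normalised to -1 to 1, where 1 is 6 degrees. In form: [[[tx, ty, tz, rx, ry, rz], ...]]. A call has exactly 5 rows; each row shifts and turns the commanded pose from where the row before left it, along the tool's axes as they then stand; what a row does not reach is not made up. A row lasts 1/8 s, in which the tool goes at most 62.5 mm and 10.7 degrees, less where a joint would pass 70% of its speed; a pose out of reach is approached as far as the arm can. A call with a number of a shift or a turn outside -1 to 1 is refused whole. A call with a gripper value outside its range is refused whole. "claw" is the gripper command: -1 is shut, 1 is fully open, values between are in proportion, set as the call begins (left out, the last holds). The fingers move at their own pace and stop on an object; the grip force is fixed at half the most. Time passes only in rows, so rows that do not move let the fingers close, or fill a call up. It gives the time, the measured TCP pose, the force and the opening at its end, in the units of the state.
- ctrl.read_state(): the state, without advancing time (a new reading comes with each control period).
- viewer.get_image(name): name is "side" or "top"; returns the picture (400x640x3 uint8, blue, green, red); there is no depth.
- viewer.camera_info(name): a dict with "K" (3x3 intrinsics, pixels), "distortion" ([k1, k2, p1, p2, k3] as OpenCV has them; the pictures are not rectified), "R" (3x3) and "t" (3): a world point X has camera coordinates R X + t. Camera axes: x right, y down, z forward; pixel columns grow to the right and rows downward; lengths in mm; the calibration is good to about 2 mm. A picture is of the moment at which its call begins. camera_info takes no time and is no camera call.
- ctrl.finish_job(): hands the job in, once; it reports no verdict.
Trained networks look in the newest picture that a camera, given by its name, has taken for a name from the list of things; names that differ only in an ending like _2 or _b are one class to them, and where a whole thing is asked for, a point or a joint stands for the part that bears it (a point fixed in the world has none). Each returns a list of dicts, best first, with "score" (0 to 1); they miss things now and then, are a little off and sometimes report something else, mostly with a low value. They report only what shows in the picture. A call takes as long as a camera call.
- viewer.find_in(camera, label): "location" ([column, row] as shares, 0 to 1, of the picture: columns of its width, rows of its height, amid what is visible of it).
The state is a dict: "clock": time; "qpos": joint angles; "qd": joint speeds; "tau": joint torques, N m; "eef_pos": TCP position; "tool_rot": TCP orientation; "force": force on the tool from outside, world axes, zero at the start; "torque": the same for the moment, N m; "width": finger opening in mm.
Only numpy, scipy, OpenCV 4.12 (cv2) and the standard library are available. Lean on these libraries where they do the work, as an engineer would, in place of code of your own. Each camera call takes 0.05 s, during which the arm holds its last target. There are 200 camera calls.

## Task

The green lid of the white tub is stuck fast. Take the red-handled flat bar, set its blade across the steel fulcrum on the tub's side with the tip under the lid's edge, and lever until the lid pops loose; keep the gripper off the lid until then. Lay the bar back flat on the blue mat and set the lid, knob up and level, on the round wooden board; do not drop it, and leave the cups, jar, tape roll and brush where they are.

Things in the scene. Friction and masses are not known exactly. Their poses are not given: they have to be found in the camera images.
- bar_grip (a point): Flat pry bar, 200 mm long, 0.22 kg: a red handle 95 mm long, 18 mm wide, 20 mm high, and a steel blade 105 mm long, 22 mm wide, 5 mm thick in line with it, half-way up the handle. This point is the centre of the handle; x points along the bar to the blade tip, z is up as it lies. It starts lying on the blue mat on its handle, with the blade 7.5 mm clear of the mat
- bar_tip (a point): Middle of the blade's front edge, half-way through its 5 mm thickness, 152.5 mm ahead of bar_grip along x. Same axes as bar_grip
- mat: Blue mat, 250 x 120 x 4 mm, fixed to the table. Origin: centre of its underside; x along its length
- tub: White round tub that is fixed to the table: body 140 mm across and 72 mm high, then a neck 104 mm across outside up to the rim at 100 mm height. Origin: centre of its underside, z up. The fulcrum bracket sticks out on its -x side. Inside the neck on that side a sprung catch grips a tongue under the lid; it lets go with a snap
- saddle: Fulcrum bracket on the tub's -x side: a level steel round bar, 12 mm thick, running along the tub's y, between two upright cheeks, 34 mm apart inside, that rise 12 mm above the bar and guide a blade. Fixed to the tub; same origin and axes as the tub
- lid: Green lid, 0.16 to 0.26 kg: disc 128 mm across, 8 mm thick, a knob on top, three 12 mm feet below. Origin: centre, level with the feet's ends. Stuck, it sits level on the rim; levering takes about 8 to 20 N down on the handle. Once its edge at the fulcrum has risen some 6 mm it pops loose: the catch shuts under it, that edge stays propped about 9 mm up (tilt 0.08 rad), and it lifts off freely
- fulcrum (a point): Middle of the top line of the fulcrum bar: 92 mm from the tub's axis on its -x side, 91 mm above the table, 9 mm below the lid's underside. Axes as the tub's. A blade lying level on it and pointing along the tub's +x passes 4 mm under the lid's edge, which overhangs the neck by 12 mm; the tip meets the neck 40 mm past this point
- lid_knob (a point): Centre of the lid's round knob, 28 mm across and 30 mm high: 36 mm above the feet's ends, 16 mm above the disc's top, 24 mm above its underside. z points up out of the knob; at the start its axes are the tub's
- board_top (a point): Centre of the top of the round wooden board, 164 mm across, 12 mm high, fixed to the table
- cup_a: Bystander: clear plastic cup, 84 mm across, 60 mm high. Origin: centre of its underside
- cup_b: Bystander: green clear cup, 84 mm across, 60 mm high. Origin: centre of its underside
- cup_c: Bystander: clear plastic cup, 84 mm across, 60 mm high. Origin: centre of its underside
- tape: Bystander: roll of paper tape lying flat, 96 mm across, 25 mm high. Origin: centre of its underside
- jar: Bystander: blue jar, 60 mm across, 85 mm high. Origin: centre of its underside
- brush: Bystander: paint brush lying on the table. Origin: on its underside, near its middle

How it is judged:
By the outcome, as a careful person would: the job done as asked, in the order asked, and still so for the second after the job is handed in, with the robot touching nothing.
It also fails if it takes over 61 s, if anything falls off the work surface, if the arm or the gripper's body presses on something with over 40 N, if the wrist force passes 120 N, or if a joint passes its speed limit or range.

## Working session

There is one attempt and no reset: what is moved stays moved. The work goes in short steps, Python scripts to look and compute and a tool call to move; the robot and the scene stay as the last step left them, time stands still between calls to the robot, and variables do not carry over. Pictures are saved under pics/ and viewed, about 8 in all and at most 12, crops included, and the job is handed in when it is done.

Besides the shell and the picture viewer there is one more tool, called after "Request:" as name(argument=value, ...), one argument or row to a line, values as JSON. apply_moves: Moves the arm, as the interface text tells. Scaled input: -1 to 1 covers 50 mm each way for a shift and 6 degrees each way for a turn. Its arguments: {"type":"object","properties":{"series":{"type":"array","items":{"type":"array","items":{"type":"array","items":{"type":"number"}}}},"claw":{"type":"number"}},"required":["series"]}

```bash
ls; mkdir -p pics; cat > h.py <<'E'
import numpy as np, cv2
from cell import ctrl, viewer
from scipy.spatial.transform import Rotation as Ro
def cam(n):
    c=viewer.camera_info(n); return [np.array(c[k],float) for k in("K","distortion","R","t")]
def ray(n,px):
    K,d,R,t=cam(n); u=cv2.undistortPoints(np.array([[px]],float),K,d)[0,0]
    return -R.T@t, R.T@np.array([u[0],u[1],1.])
def at_z(n,px,z):
    o,v=ray(n,px); return o+v*(z-o[2])/v[2]
def tri(p1,p2):
    (a,u),(b,v)=ray("top",p1),ray("side",p2)
    u=u/np.linalg.norm(u);v=v/np.linalg.norm(v)
    s=np.linalg.lstsq(np.c_[u,-v],b-a,rcond=None)[0]
    P,Q=a+s[0]*u,b+s[1]*v; return (P+Q)/2,np.linalg.norm(P-Q)
def proj(n,X):
    K,d,R,t=cam(n); return cv2.projectPoints(np.atleast_2d(np.array(X,float)),cv2.Rodrigues(R)[0],t,K,d)[0][:,0]
def find(n,l,k=2):
    return [(round(f["score"],2),np.round(np.array(f["location"])*[640,400],1)) for f in viewer.find_in(n,l)[:k]]
E
python3 - <<'E'
from h import *
for n in("top","side"):
    cv2.imwrite(f"pics/{n}0.png",viewer.get_image(n))
    K,d,R,t=cam(n); print(n,np.round(-R.T@t),np.round(R,2).tolist(),K[0,0])
    for l in "bar_grip bar_tip mat tub saddle fulcrum lid_knob board_top".split(): print(l,find(n,l))
s=ctrl.read_state(); print({k:np.round(v,3).tolist() for k,v in s.items()}, ctrl.grip_point_offset)
E
```

```text
pics
top [ 408.  -13. 1123.] [[-0.02, -1.0, -0.01], [-0.99, 0.02, -0.16], [0.16, 0.0, -0.99]] 396.32021365570233
bar_grip [(0.65, array([436.7, 221.1])), (0.4, array([312.8, 214.9]))]
bar_tip [(0.69, array([431.7, 216.2]))]
mat [(0.56, array([428.2, 218.5]))]
tub [(0.89, array([302.8, 220.8]))]
saddle [(0.68, array([315.9, 212. ]))]
fulcrum [(0.47, array([313.2, 216. ]))]
lid_knob [(0.97, array([280. , 198.9]))]
board_top [(0.84, array([182.6, 257.2]))]
side [491. 769. 824.] [[-0.99, -0.14, 0.02], [-0.11, 0.68, -0.72], [0.09, -0.72, -0.69]] 361.3576677589618
bar_grip [(0.54, array([360. , 148.8])), (0.48, array([261.4, 221.9]))]
bar_tip [(0.86, array([354.2, 153.3])), (0.5, array([326.9, 219.6]))]
mat [(0.79, array([345.4, 158.3]))]
tub [(0.72, array([327.4, 240.6]))]
saddle [(0.52, array([259.5, 222.4])), (0.23, array([248.9, 263. ]))]
fulcrum [(0.63, array([347.5, 200.4]))]
lid_knob [(0.95, array([327.4, 215.9]))]
board_top [(0.97, array([366.7, 346.1])), (0.6, array([327.7, 217.8]))]
{'clock': 0.9, 'qpos': [1.283, 0.628, 0.038, 1.517, -0.027, 0.996, -0.02], 'qd': [-0.001, 0.002, 0.0, -0.0, -0.0, 0.001, 0.001], 'tau': [-0.0, -56.327, 1.226, -19.379, 0.011, 0.002, -0.0], 'eef_pos': [143.03, -634.104, 231.345], 'tool_rot': [-3.142, -0.0, -1.349], 'force': [-0.286, 0.188, 0.653], 'torque': [0.028, 0.026, -0.02], 'width': 85.529} 18.700000000000003
```

View pictures.

View pics/top0.png

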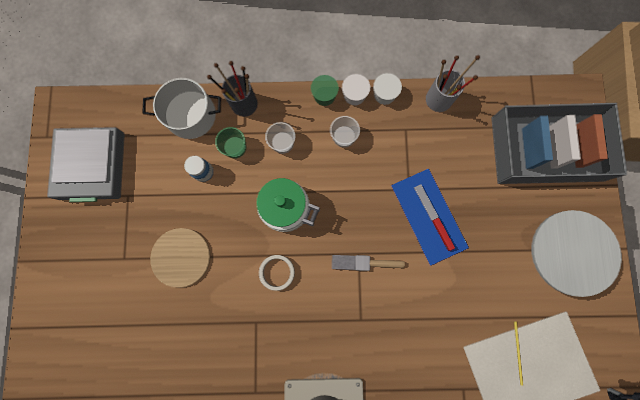

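View pics/side0.png

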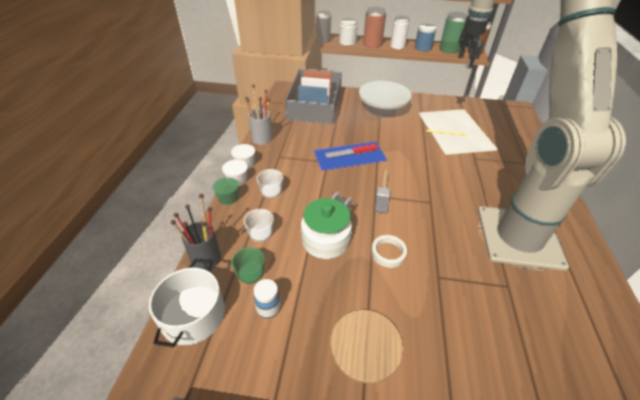

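```bash
python3 - <<'E'
from h import *
im=cv2.imread("pics/top0.png"); si=cv2.imread("pics/side0.png")
hsv=cv2.cvtColor(im,cv2.COLOR_BGR2HSV)
red=((hsv[...,0]<8)|(hsv[...,0]>172))&(hsv[...,1]>150)&(hsv[...,2]>80)
red[:180]=0;red[270:]=0;red[:,:390]=0;red[:,475:]=0
ys,xs=np.nonzero(red); print("red n",len(xs)); r=cv2.minAreaRect(np.c_[xs,ys].astype(np.float32)); print(r)
c=r[0]; print("grip",at_z("top",c,14), "w/ z=24 (top)",at_z("top",c,20))
P=np.array([at_z("top",(x,y),22) for x,y in zip(xs,ys)])[:,:2]
u,s,v=np.linalg.svd(P-P.mean(0)); a=v[0]*np.sign(v[0][0]); q=(P-P.mean(0))@a; print("axis",np.arctan2(a[1],a[0]),P.mean(0),q.min(),q.max(), P.mean(0)+a*(q.min()+q.max())/2)
print("knob tri",tri((280,198.9),(327.4,215.9)), at_z("top",(280,198.9),124))
print("board",at_z("top",(182.6,257.2),12),at_z("side",(366.7,346.1),12))
# lid disc fit
g=(hsv[...,0]>50)&(hsv[...,0]<85)&(hsv[...,1]>120); g[:170]=0;g[240:]=0;g[:,:240]=0;g[:,320:]=0
ys,xs=np.nonzero(g); L=np.array([at_z("top",(x,y),108) for x,y in zip(xs,ys)]); print("lid",len(L),L.mean(0),L.min(0),L.max(0))
m=(hsv[...,0]>8)&(hsv[...,0]<25)&(hsv[...,1]>60); 
for nm,z,pts in(("fulcrum",95,[(313,213)]),("tip",14,[(420,187)]),):
    for p in pts: print(nm,at_z("top",p,z))
a=cv2.resize(im[165:275,240:320],None,fx=6,fy=6,interpolation=cv2.INTER_CUBIC)[:600]
b=cv2.resize(si[180:265,290:370],None,fx=4,fy=4,interpolation=cv2.INTER_CUBIC)
o=np.zeros((600,800,3),np.uint8); o[:,:480]=a[:600]; o[:340,480:800]=b; cv2.imwrite("pics/crop1.png",o)
E
```

```text
red n 249
((443.1107482910156, 233.70761108398438), (34.52941131591797, 7.176470756530762), 61.927513122558594)
grip [ 478.33631923 -342.61760699   14.        ] w/ z=24 (top) [ 477.95385503 -340.83674887   20.        ]
axis 0.4340536997279583 [ 477.67806268 -340.29605394] -46.006918172996514 47.011490400158806 [ 478.133771   -340.08481649]
knob tri (array([566.63941054, 101.5804365 , 102.72824501]), np.float64(10.648362870225954)) [568.59532635  98.95797507 124.        ]
board [428.77683761 382.24062743  12.        ] [428.7839104  400.73728767  12.        ]
lid 1786 [563.12190655  98.93720448 108.        ] [500.63260572  38.44063205 108.        ] [624.18584333 160.43909178 108.        ]
fulcrum [534.09135145  16.11876206  95.        ]
tip [ 611.84558977 -286.56454434   14.        ]
```

View pics/crop1.png

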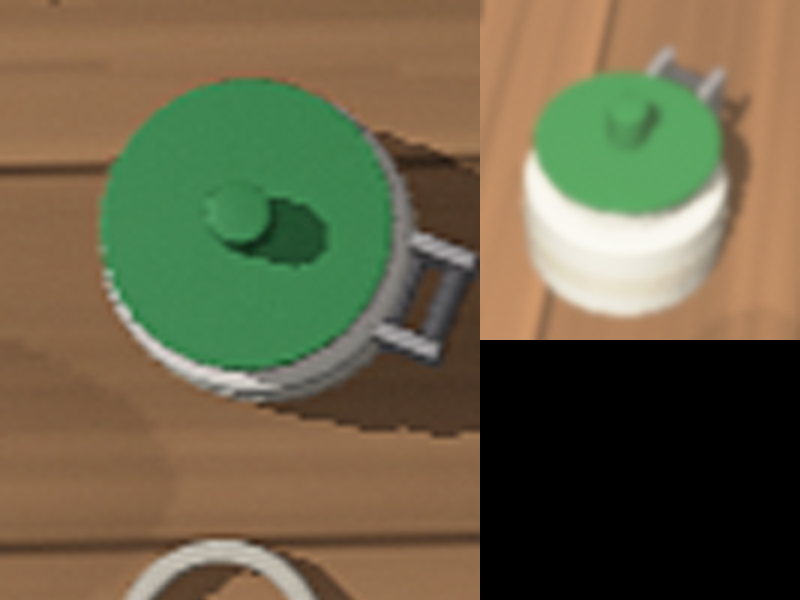

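```bash
python3 - <<'E'
from h import *
im=cv2.imread("pics/top0.png"); si=cv2.imread("pics/side0.png")
q=lambda x,y:(240+x/6-.4,165+y/6-.4)
o=np.mean([at_z("top",q(*p),103) for p in((475,262),(438,357))],0); i=np.mean([at_z("top",q(*p),103) for p in((412,240),(378,333))],0)
d=i-o; print("cheeks out,in",o,i,"yaw",np.arctan2(d[1],d[0])); print("bar mid",at_z("top",q(432,297),91))
h=cv2.cvtColor(si,cv2.COLOR_BGR2HSV)
g=(h[...,0]>50)&(h[...,0]<85)&(h[...,1]>100); g[:195]=0;g[245:]=0;g[:,:298]=0;g[:,355:]=0
ys,xs=np.nonzero(g); L=np.array([at_z("side",(x,y),108) for x,y in zip(xs,ys)]); print("lid side",L.min(0),L.max(0),len(L), (L.min(0)+L.max(0))/2)
r=((h[...,0]<8)|(h[...,0]>172))&(h[...,1]>120); r[:140]=0;r[165:]=0;r[:,:345]=0;r[:,390:]=0
ys,xs=np.nonzero(r); print("red side",len(xs),at_z("side",(xs.mean(),ys.mean()),20))
b=(h[...,0]>100)&(h[...,0]<125)&(h[...,1]>150); b[:130]=0;b[175:]=0;b[:,:305]=0;b[:,395:]=0
ys,xs=np.nonzero(b);P=cv2.approxPolyDP(cv2.convexHull(np.c_[xs,ys].astype(np.int32)),4,True)[:,0]; print("mat side",[np.round(at_z("side",p.astype(float),4)[:2]) for p in P])
ht=cv2.cvtColor(im,cv2.COLOR_BGR2HSV); b=(ht[...,0]>100)&(ht[...,0]<125)&(ht[...,1]>150); b[:160]=0;b[275:]=0;b[:,:385]=0;b[:,475:]=0
ys,xs=np.nonzero(b);r=cv2.boxPoints(cv2.minAreaRect(np.c_[xs,ys].astype(np.float32))); print("mat top",[np.round(at_z("top",p.astype(float),4)[:2]) for p in r])
ed=cv2.HoughCircles(cv2.cvtColor(im,cv2.COLOR_BGR2GRAY)[215:300,140:225],cv2.HOUGH_GRADIENT,1,50,param1=80,param2=12,minRadius=24,maxRadius=34); print("board",ed, at_z("top",(ed[0,0,0]+140,ed[0,0,1]+215),12))
print("board in side, from top", proj("side",[428.8,382,12]), proj("side",[562.5,99.2,108]), proj("top",[428.8,382,12]))
E
```

```text
cheeks out,in [524.73101978   9.05719342 103.        ] [535.28974488  35.45251335 103.        ] yaw 1.190270447559725
bar mid [531.76072427  19.95174204  91.        ]Traceback (most recent call last):
  File "<stdin>", line 8, in <module>
  File "h.py", line 10, in at_z
    o,v=ray(n,px); return o+v*(z-o[2])/v[2]
        ~~~^^^^^^
  File "h.py", line 7, in ray
    K,d,R,t=cam(n); u=cv2.undistortPoints(np.array([[px]],float),K,d)[0,0]
            ~~~^^^
  File "h.py", line 5, in cam
    c=viewer.camera_info(n); return [np.array(c[k],float) for k in("K","distortion","R","t")]
ValueError: time passes only in moves, steps and waits
```

```bash
python3 - <<'E'
s=open('h.py').read()
s=s.replace('def cam(n):','import functools\n@functools.lru_cache(None)\ndef cam(n):')
open('h.py','w').write(s)
E
cat > m.py <<'E'
from h import *
im=cv2.imread("pics/top0.png"); si=cv2.imread("pics/side0.png")
h=cv2.cvtColor(si,cv2.COLOR_BGR2HSV)
g=(h[...,0]>50)&(h[...,0]<85)&(h[...,1]>100); g[:195]=0;g[245:]=0;g[:,:298]=0;g[:,355:]=0
ys,xs=np.nonzero(g); L=np.array([at_z("side",(x,y),108) for x,y in zip(xs,ys)]); print("lid side",L.min(0),L.max(0),len(L), (L.min(0)+L.max(0))/2)
r=((h[...,0]<8)|(h[...,0]>172))&(h[...,1]>120); r[:140]=0;r[165:]=0;r[:,:345]=0;r[:,390:]=0
ys,xs=np.nonzero(r); print("red side",len(xs),at_z("side",(xs.mean(),ys.mean()),20))
ht=cv2.cvtColor(im,cv2.COLOR_BGR2HSV); b=(ht[...,0]>100)&(ht[...,0]<125)&(ht[...,1]>150); b[:160]=0;b[275:]=0;b[:,:385]=0;b[:,475:]=0
ys,xs=np.nonzero(b);r=cv2.boxPoints(cv2.minAreaRect(np.c_[xs,ys].astype(np.float32))); print("mat top",[np.round(at_z("top",p.astype(float),4)[:2]) for p in r])
ed=cv2.HoughCircles(cv2.cvtColor(im,cv2.COLOR_BGR2GRAY)[215:300,140:225],cv2.HOUGH_GRADIENT,1,50,param1=80,param2=12,minRadius=24,maxRadius=34); print("board",ed, at_z("top",(ed[0,0,0]+140,ed[0,0,1]+215),12))
print("board in side, from top", proj("side",[428.8,382,12]), proj("side",[562.5,99.2,108]), proj("top",[428.8,382,12]))
E
python3 m.py
```

```text
lid side [502.77154332  42.30003621 108.        ] [623.6331663  163.32634801 108.        ] 1148 [563.20235481 102.81319211 108.        ]
red side 114 [ 477.80587681 -334.875486     20.        ]
mat top [array([ 620., -206.]), array([ 672., -316.]), array([ 441., -412.]), array([ 392., -305.])]
board [[[38.5 42.5 28.9]]] [428.20734971 393.56620747  12.        ]
board in side, from top [[367.14118919 338.01590288]] [[327.18903783 213.60372122]] [[182.687241   257.18959435]]
```

```bash
cat > plan.py <<'E'
from h import *
def plan(segs,p=None,R=None):
    """segs: (target pos, target rpy, nrows); prints rows"""
    if p is None:
        s=ctrl.read_state(); p=np.array(s["eef_pos"]);R=Ro.from_euler("xyz",s["tool_rot"])
    for T,rpy,n in segs:
        T=np.array(T,float); G=Ro.from_euler("xyz",rpy); rows=[]
        for k in range(n,0,-1):
            a=np.round(R.inv().apply((T-p)/k)/50,3); w=np.round(np.degrees((R.inv()*G).as_rotvec()/k)/6,3)
            p=p+R.apply(a*50); R=R*Ro.from_rotvec(np.radians(w*6)); rows.append((np.r_[a,w]+0).tolist())
        print(np.abs(rows).max(), "end",np.round(p,1)); 
        for i in range(0,len(rows),5): print("[%s]"%str(rows[i:i+5]).replace(" ",""))
    return p,R
E
python3 - <<'E'
from plan import *
Y=-1.137;P=np.pi
plan([((478,-339,130),(P,0,Y),10)])
E
```

```text
0.851 end [ 478. -339.  130.]
[[[-0.428,-0.783,0.203,0.0,0.0,-0.202],[-0.412,-0.792,0.203,0.0,0.0,-0.202],[-0.395,-0.801,0.203,0.0,0.0,-0.203],[-0.378,-0.809,0.203,0.0,0.0,-0.202],[-0.361,-0.817,0.202,0.0,0.0,-0.203]]]
[[[-0.343,-0.824,0.203,0.0,0.0,-0.202],[-0.325,-0.831,0.202,0.0,0.0,-0.203],[-0.308,-0.838,0.203,0.0,0.0,-0.202],[-0.29,-0.845,0.202,0.0,0.0,-0.203],[-0.272,-0.851,0.203,0.0,-0.001,-0.202]]]
```

Request:
apply_moves(
  series=[
    [[-0.43,-0.78,0.2,0,0,-0.2],[-0.41,-0.79,0.2,0,0,-0.2],[-0.395,-0.8,0.2,0,0,-0.2],[-0.38,-0.81,0.2,0,0,-0.2],[-0.36,-0.82,0.2,0,0,-0.2]],
  ],
  claw=1,
)

```text
clock: 1.52
eef_pos: [311.5, -485.7, 181.2]
tool_rot: [-3.141, -0.001, -1.244]
force: [1.1, -0.3, 0.4]
width: 85.3
```

Request:
apply_moves(
  series=[
    [[-0.34,-0.82,0.2,0,0,-0.2],[-0.325,-0.83,0.2,0,0,-0.2],[-0.31,-0.84,0.2,0,0,-0.2],[-0.29,-0.845,0.2,0,0,-0.2],[-0.27,-0.85,0.2,0,0,-0.2]],
  ],
)

```text
clock: 2.15
eef_pos: [479.3, -338.7, 131.2]
tool_rot: [-3.141, -0.001, -1.139]
force: [0.2, -0.2, 0.8]
width: 85.3
```

```bash
python3 - <<'E'
from plan import *
a=viewer.get_image("top");b=viewer.get_image("side")
o=np.zeros((560,800,3),np.uint8); o[:,:440]=cv2.resize(a[150:290,370:480],None,fx=4,fy=4,interpolation=2); o[:400,440:]=cv2.resize(b[90:190,300:390],None,fx=4,fy=4,interpolation=2); cv2.imwrite("pics/c2.png",o)
s=ctrl.read_state();print(s["eef_pos"],s["tool_rot"],s["clock"])
print(proj("top",[s["eef_pos"]]),proj("side",[s["eef_pos"]]))
E
```

```text
[ 482.94796622 -333.54763212  130.36511983] [-3.13773215e+00  2.59182494e-03 -1.13039842e+00] 2.25
[[453.02541348 228.67007061]] [[366.44642307 123.09938391]]
```

View pics/c2.png

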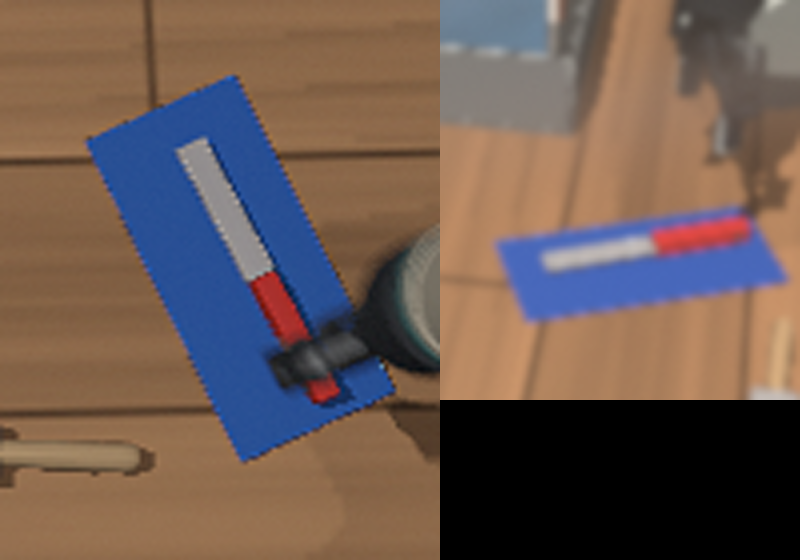

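```bash
python3 - <<'E'
from plan import *
s=ctrl.read_state();print(s["eef_pos"],s["tool_rot"],s["clock"])
t=at_z("top",(418,186),16.5)[:2]; j=at_z("top",(435.3,219),20)[:2]; r=at_z("top",(451,248.8),24)[:2]
d=t-r; print(t,j,r,np.linalg.norm(d),np.arctan2(d[1],d[0])); print("grip",r+47.5*d/np.linalg.norm(d), t-152.5*d/np.linalg.norm(d))
E
```

```text
[ 482.94796622 -333.54763212  130.36511983] [-3.13773215e+00  2.59182494e-03 -1.13039842e+00] 2.25
[ 614.39099629 -280.47760421] [ 519.22102274 -322.0628271 ] [ 436.05908922 -358.23727829] 194.5477730358385 0.41118353801790947
grip [ 479.59988875 -339.25178973] [ 474.60211357 -341.43101484]
```

Request:
apply_moves(
  series=[
    [[0,0,0.4,0,0,0.2],[0,0,0.4,0,0,0],[0,0,0.4,0,0,0],[0,0,0,0,0,0],[0,0,0,0,0,0]],
  ],
)

```text
clock: 2.88
eef_pos: [478.3, -340.1, 72.0]
tool_rot: [-3.141, -0.001, -1.161]
force: [0.3, -0.5, -0.5]
width: 85.7
```

```bash
python3 - <<'E'
from plan import *
plan([((478,-340,6),(np.pi,0,-1.16),4)])
E
```

```text
0.33 end [ 478. -340.    6.]
[[[-0.001,0.001,0.33,-0.001,-0.002,-0.002],[-0.002,0.001,0.33,-0.001,-0.002,-0.002],[-0.001,0.001,0.33,-0.001,-0.003,-0.003],[-0.001,0.002,0.33,-0.001,-0.002,-0.002]]]
```

Settled right on target. Descend and grip.

Request:
apply_moves(
  series=[
    [[0,0,0.4,0,0,0],[0,0,0.4,0,0,0],[0,0,0.35,0,0,0],[0,0,0.17,0,0,0],[0,0,0,0,0,0]],
  ],
)

```text
clock: 3.5
eef_pos: [477.9, -339.4, 5.1]
tool_rot: [3.141, 0.001, -1.161]
force: [0.3, -0.0, 0.2]
width: 85.8
```

Request:
apply_moves(
  series=[
    [[0,0,0,0,0,0],[0,0,0,0,0,0],[0,0,0,0,0,0],[0,0,0,0,0,0],[0,0,0,0,0,0]],
  ],
  claw=-1,
)

```text
clock: 4.12
eef_pos: [478.4, -339.8, 5.9]
tool_rot: [-3.141, -0.001, -1.161]
force: [-0.7, 0.3, 4.7]
width: 16.5
```

Request:
apply_moves(
  series=[
    [[0,0,0,0,0,0],[0,0,0,0,0,0],[0,0,0,0,0,0],[0,0,0,0,0,0],[0,0,0,0,0,0]],
  ],
)

```text
clock: 4.75
eef_pos: [478.4, -339.8, 5.9]
tool_rot: [-3.141, -0.001, -1.161]
force: [-0.6, 0.0, 5.6]
width: 16.8
```

```bash
python3 - <<'E'
from plan import *
plan([((478,-340,70),(np.pi,0,-1.161),2),((464,-148,125),(np.pi,0,-0.381),11),((464,-148,125),(np.pi,0,-0.381),2)])
E
```

```text
0.642 end [ 478. -340.   70.]
[[[0.0,0.004,-0.641,-0.003,-0.004,0.002],[0.0,0.005,-0.642,-0.002,-0.004,0.002]]]
0.678 end [ 464. -148.  125.]
[[[-0.33,-0.116,-0.1,0.0,0.0,-0.677],[-0.321,-0.139,-0.1,0.0,0.0,-0.677],[-0.311,-0.161,-0.1,0.0,0.0,-0.677],[-0.298,-0.183,-0.1,0.0,0.0,-0.677],[-0.285,-0.203,-0.1,0.0,0.0,-0.677]]]
[[[-0.27,-0.223,-0.1,0.0,0.0,-0.677],[-0.253,-0.242,-0.1,0.0,0.0,-0.677],[-0.235,-0.259,-0.1,0.0,0.0,-0.677],[-0.217,-0.275,-0.1,0.0,0.0,-0.678],[-0.196,-0.29,-0.1,0.0,0.0,-0.677]]]
[[[-0.175,-0.303,-0.1,0.0,0.0,-0.678]]]
0.0 end [ 464. -148.  125.]
[[[0.0,0.0,0.0,0.0,0.0,0.0],[0.0,0.0,0.0,0.0,0.0,0.0]]]
```

Request:
apply_moves(
  series=[
    [[0,0,-0.4,0,0,0],[0,0,-0.6,0,0,0],[0,0,-0.28,0,0,0],[-0.33,-0.115,-0.1,0,0,-0.677],[-0.32,-0.14,-0.1,0,0,-0.677]],
  ],
)

```text
clock: 5.38
eef_pos: [474.8, -302.3, 79.0]
tool_rot: [3.141, 0.002, -1.013]
force: [-0.4, -0.0, -2.6]
width: 16.5
```

Request:
apply_moves(
  series=[
    [[-0.31,-0.16,-0.1,0,0,-0.677],[-0.3,-0.185,-0.1,0,0,-0.677],[-0.285,-0.205,-0.1,0,0,-0.677],[-0.27,-0.225,-0.1,0,0,-0.677],[-0.255,-0.24,-0.1,0,0,-0.677]],
  ],
)

```text
clock: 6.0
eef_pos: [469.1, -216.0, 104.7]
tool_rot: [-3.142, -0.0, -0.659]
force: [-0.1, -1.1, -1.9]
width: 16.5
```

Request:
apply_moves(
  series=[
    [[-0.235,-0.26,-0.1,0,0,-0.677],[-0.215,-0.275,-0.1,0,0,-0.677],[-0.195,-0.29,-0.1,0,0,-0.677],[-0.175,-0.3,-0.1,0,0,-0.677],[0,0,0,0,0,0]],
  ],
)

```text
clock: 6.62
eef_pos: [464.4, -145.8, 124.8]
tool_rot: [-3.141, -0.0, -0.377]
force: [-0.3, -0.5, -2.0]
width: 16.9
```

Request:
apply_moves(
  series=[
    [[0,0,0,0,0,0],[0,0,0,0,0,0],[0,0,0,0,0,0],[0,0,0,0,0,0],[0,0,0,0,0,0]],
  ],
)

```text
clock: 7.25
eef_pos: [464.1, -147.7, 124.3]
tool_rot: [3.142, 0.0, -0.381]
force: [-0.4, 0.7, -3.0]
width: 16.6
```

```bash
python3 - <<'E'
from plan import *
a=viewer.get_image("top");b=viewer.get_image("side")
o=np.zeros((600,800,3),np.uint8); o[:,:500]=cv2.resize(a[165:265,270:370],(600,600),interpolation=2)[:,:500]; o[:480,500:]=cv2.resize(b[150:230,320:370],(300,480),interpolation=2); cv2.imwrite("pics/c3.png",o)
s=ctrl.read_state();print(s["eef_pos"],s["tool_rot"],s["clock"])
e=np.array(s["eef_pos"]);R=Ro.from_euler("xyz",s["tool_rot"]); bx=-R.as_matrix()[:,1]; tip=e+[0,0,8]+bx*152.5
print(bx,tip,"tip px exp",proj("top",tip),proj("side",tip))
for l in("bar_tip","fulcrum"): print(l,find("top",l),find("side",l))
E
```

```text
[ 464.12785202 -147.57095594  124.29324125] [-3.14157470e+00  3.95222184e-05 -3.80736753e-01] 7.35
[3.71604565e-01 9.28391107e-01 1.79512614e-05] [520.79754824  -5.9913122  132.29597881] tip px exp [[321.4259129  216.26134982]] [[346.77412552 183.06859619]]
bar_tip [(0.64, array([346. , 224.6])), (0.37, array([180.7, 257.8]))] [(0.49, array([360.3, 167.3])), (0.24, array([365.8, 344.2]))]
fulcrum [(0.6, array([311.6, 216.6]))] [(0.71, array([342.3, 199.8]))]
```

View pics/c3.png

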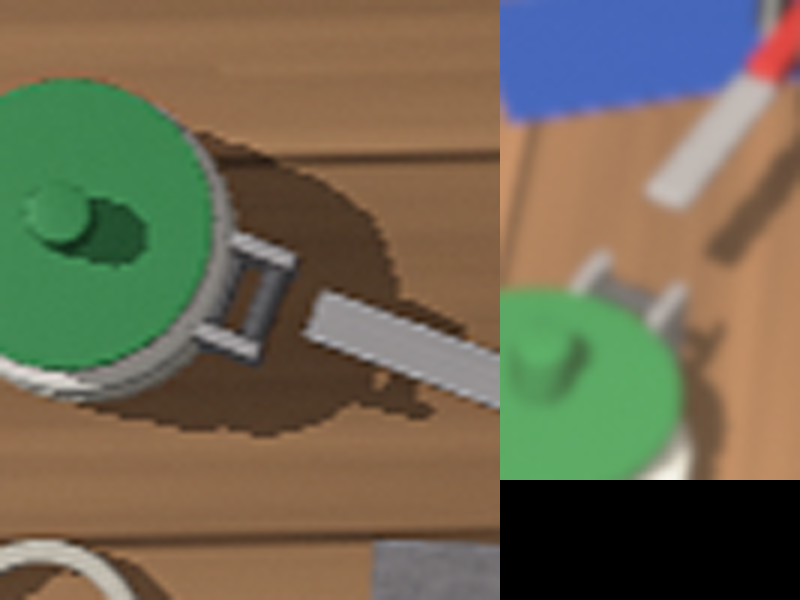

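```bash
python3 - <<'E'
from plan import *
q=lambda x,y:(270+x/6-.4,165+y/6-.4)
o=at_z("top",q(279,311),103);i=at_z("top",q(214,284),103);d=(i-o)[:2];b=at_z("top",q(253,300),91); b2=at_z("top",(311.6,216.6),91)
yaw=np.arctan2(d[1],d[0]);print(o,i,yaw,b,b2)
tipcam=at_z("top",q(314,313),132.3); tip=np.array([520.8,-6,132.3]);print(tipcam-tip)
# tub axis from lid circle in top & side avg
c=np.array([563,101.]); 
for y in(yaw,1.19,1.2,1.22):
    u=np.array([np.cos(y),np.sin(y)]);n=np.array([-u[1],u[0]])
    print(y,"F from tub",c-92*u,"lat of cheek mid rel. tub axis",((o+i)[:2]/2-c)@n,"tip lat rel tub",(tip[:2]-c)@n,"rel cheeks",(tip-(o+i)/2)[:2]@n, "cheek dist",-(o[:2]-c)@u,-(i[:2]-c)@u, -(b[:2]-c)@u)
E
```

```text
[523.99213968   8.01743541 103.        ] [536.32383898  35.89392952 103.        ] 1.1543063604551804 [530.43319656  19.53644111  91.        ] [525.17553647  20.05875714  91.        ]
[-1.30646021e+00 -1.24028157e+00 -5.68434189e-14]
1.1543063604551804 F from tub [525.78112631  16.86465997] lat of cheek mid rel. tub axis -1.9431166864542126 tip lat rel tub -4.6946536448136715 rel cheeks -2.7515369583594587 cheek dist 100.81465559193458 70.3323700538602 87.6746083736751
1.19 F from tub [528.80729175  15.59005501] lat of cheek mid rel. tub axis 1.1119025693384947 tip lat rel tub -0.5904359139621568 rel cheeks -1.7023384833006527 cheek dist 100.81978384484488 70.35691400838584 87.73201403861607
1.2 F from tub [529.66308659  15.25240409] lat of cheek mid rel. tub axis 1.967716199285978 tip lat rel tub 0.5597696988129128 rel cheeks -1.407946500473063 cheek dist 100.79818518444745 70.34771622445956 87.72805472948792
1.22 F from tub [531.38459134  14.60285922] lat of cheek mid rel. tub axis 3.678667588267444 tip lat rel tub 2.8598979808476637 rel cheeks -0.8187696074197836 cheek dist 100.72475182790498 70.30821814084455 87.6938191873257
```

Request:
apply_moves(
  series=[
    [[-0.03,0,0.25,0,0,0],[0,0,0.25,0,0,0],[0,0,0.2,0,0,0],[0,0,0.05,0,0,0],[0,0,0,0,0,0]],
  ],
)

```text
clock: 8.18
eef_pos: [462.7, -146.9, 86.5]
tool_rot: [3.142, 0.0, -0.38]
force: [-0.3, -0.9, -2.3]
width: 16.7
```

Request:
apply_moves(
  series=[
    [[0,-0.15,0,0,0,0],[0,-0.15,0,0,0,0],[0,-0.15,0,0,0,0],[0,-0.1,0,0,0,0],[0,0,0,0,0,0]],
  ],
)

```text
clock: 8.8
eef_pos: [473.2, -120.9, 86.9]
tool_rot: [-3.141, -0.0, -0.38]
force: [0.2, -0.3, -2.1]
width: 16.7
```

Request:
apply_moves(
  series=[
    [[0,-0.12,0,0,0,0],[0,-0.12,0,0,0,0],[0,-0.12,0,0,0,0],[0,-0.04,0,0,0,0],[0,0,0,0,0,0]],
  ],
)

```text
clock: 9.43
eef_pos: [480.5, -102.8, 86.8]
tool_rot: [3.142, -0.0, -0.38]
force: [0.3, -0.6, -1.7]
width: 16.7
```

Request:
apply_moves(
  series=[
    [[0,-0.08,0,0,0,0],[0,-0.04,0,0,0,0],[0,-0.04,0,0,0,0],[0,0,0,0,0,0],[0,0,0,0,0,0]],
  ],
)

```text
clock: 10.05
eef_pos: [483.3, -95.6, 86.8]
tool_rot: [3.141, 0.0, -0.381]
force: [0.7, 0.5, -2.0]
width: 16.8
```

```bash
python3 - <<'E'
from plan import *
a=viewer.get_image("top");b=viewer.get_image("side")
o=np.zeros((600,800,3),np.uint8); o[:,:500]=cv2.resize(a[165:265,270:370],(600,600),interpolation=2)[:,:500]; o[:480,500:]=cv2.resize(b[150:230,320:370],(300,480),interpolation=2); cv2.imwrite("pics/c4.png",o)
E
```

```text
(no output)
```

View pics/c4.png

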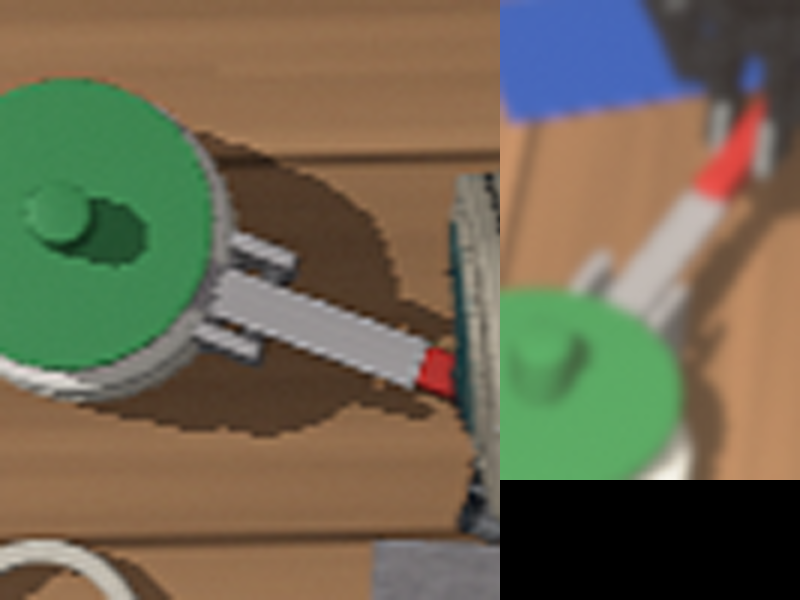

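Request:
apply_moves(
  series=[
    [[0,-0.06,0,0,0,0],[0,-0.04,0,0,0,0],[0,0,0,0,0,0],[0,0,0,0,0,0],[0,0,0,0,0,0]],
  ],
)

```text
clock: 10.78
eef_pos: [485.2, -90.9, 86.8]
tool_rot: [3.142, 0.0, -0.381]
force: [0.3, 0.5, -2.6]
width: 16.9
```

Request:
apply_moves(
  series=[
    [[0,-0.04,0,0,0,0],[0,-0.02,0,0,0,0],[0,0,0,0,0,0],[0,0,0,0,0,0],[0,0,0,0,0,0]],
  ],
)

```text
clock: 11.4
eef_pos: [486.3, -88.1, 86.8]
tool_rot: [3.142, 0.0, -0.381]
force: [0.1, 0.6, -2.1]
width: 17.1
```

Request:
apply_moves(
  series=[
    [[0,-0.03,0,0,0,0],[0,-0.03,0,0,0,0],[0,0,0,0,0,0],[0,0,0,0,0,0],[0,0,0,0,0,0]],
  ],
)

```text
clock: 12.02
eef_pos: [486.2, -87.2, 86.7]
tool_rot: [3.139, 0.001, -0.383]
force: [-2.8, -5.6, -1.6]
width: 16.2
```

Request:
apply_moves(
  series=[
    [[0,-0.02,0,0,0,0],[0,-0.02,0,0,0,0],[0,0,0,0,0,0],[0,0,0,0,0,0],[0,0,0,0,0,0]],
  ],
)

```text
clock: 12.65
eef_pos: [485.9, -87.1, 86.6]
tool_rot: [3.137, 0.002, -0.384]
force: [-3.6, -8.3, -0.6]
width: 16.3
```

```bash
cat > pry.py <<'E'
from plan import *
u=np.array([np.cos(1.19),np.sin(1.19),0]); g0=np.array([486.3,-88.1,0])-2*u; L=115.5
F=g0+L*u; F[2]=91
def pose(th): 
    c,s=np.cos(th),np.sin(th); p=F+u*(-L*c+5.6*s); p[2]+=-L*s-5.6*c
    R=Ro.from_euler("xyz",(np.pi,0,-.381))*Ro.from_rotvec([th,0,0]); return p,R.as_euler("xyz")
E
python3 - <<'E'
from pry import *
p=g0.copy();p[2]=86.8;R=Ro.from_euler("xyz",(np.pi,0,-.381))
segs=[(*pose(0),1)]+[(*pose(t),1) for t in np.arange(1,13)*.03]
plan(segs,p,R)
E
```

```text
0.028 end [485.6 -90.   85.4]
[[[0.0,0.0,0.028,0.0,0.0,0.0]]]
0.286 end [485.6 -89.8  81.9]
[[[0.0,-0.004,0.069,0.286,0.0,0.0]]]
0.287 end [485.8 -89.4  78.5]
[[[0.0,-0.005,0.069,0.287,0.0,0.0]]]
0.286 end [485.9 -89.1  75. ]
[[[0.0,-0.004,0.07,0.286,0.0,0.0]]]
0.287 end [486.1 -88.5  71.6]
[[[0.0,-0.005,0.069,0.287,0.0,0.0]]]
0.286 end [486.3 -88.   68.2]
[[[0.0,-0.004,0.069,0.286,0.0,0.0]]]
0.287 end [486.6 -87.3  64.8]
[[[0.0,-0.004,0.069,0.287,0.0,0.0]]]
0.286 end [486.9 -86.5  61.4]
[[[0.0,-0.005,0.07,0.286,0.0,0.0]]]
0.287 end [487.3 -85.7  58.1]
[[[0.0,-0.004,0.069,0.287,0.0,0.0]]]
0.286 end [487.7 -84.7  54.8]
[[[0.0,-0.005,0.069,0.286,0.0,0.0]]]
0.287 end [488.1 -83.6  51.5]
[[[0.0,-0.004,0.069,0.287,0.0,0.0]]]
0.286 end [488.5 -82.5  48.3]
[[[0.0,-0.004,0.07,0.286,0.0,0.0]]]
0.287 end [489.  -81.2  45.1]
[[[0.0,-0.005,0.069,0.287,0.0,0.0]]]
```

Back off to 3 mm short of the neck, seat on the fulcrum, then start levering.

Request:
apply_moves(
  series=[
    [[0,0.14,0,0,0,0],[0,0,0,0,0,0],[0,0,0.03,0,0,0],[0,0,0,0,0,0],[0,0,0,0,0,0]],
  ],
)

```text
clock: 13.28
eef_pos: [485.8, -89.5, 85.3]
tool_rot: [-3.141, -0.0, -0.38]
force: [-0.1, 1.0, -0.6]
width: 16.7
```

Request:
apply_moves(
  series=[
    [[0,-0.005,0.07,0.287,0,0],[0,-0.005,0.07,0.287,0,0],[0,-0.005,0.07,0.287,0,0],[0,-0.005,0.07,0.287,0,0],[0,0,0,0,0,0]],
  ],
)

```text
clock: 13.9
eef_pos: [486.1, -88.8, 71.4]
tool_rot: [-3.021, 0.0, -0.382]
force: [-0.3, -1.1, 1.2]
width: 16.9
```

Request:
apply_moves(
  series=[
    [[0,-0.005,0.07,0.287,0,0],[0,-0.005,0.07,0.287,0,0],[0,-0.005,0.07,0.287,0,0],[0,0,0,0,0,0],[0,0,0,0,0,0]],
  ],
)

```text
clock: 14.52
eef_pos: [487.2, -86.6, 61.2]
tool_rot: [-2.932, -0.0, -0.381]
force: [-0.2, -1.7, -0.2]
width: 16.8
```

Request:
apply_moves(
  series=[
    [[0,-0.005,0.07,0.287,0,0],[0,-0.005,0.07,0.287,0,0],[0,0,0,0,0,0],[0,0,0,0,0,0],[0,0,0,0,0,0]],
  ],
)

```text
clock: 15.15
eef_pos: [488.0, -84.4, 54.6]
tool_rot: [-2.872, -0.001, -0.38]
force: [-0.6, -2.0, 0.1]
width: 16.5
```

```bash
python3 - <<'E'
from plan import *
a=viewer.get_image("top");b=viewer.get_image("side")
o=np.zeros((600,800,3),np.uint8); o[:,:500]=cv2.resize(a[165:265,270:370],(600,600),interpolation=2)[:,:500]; o[:480,500:]=cv2.resize(b[150:230,320:370],(300,480),interpolation=2); cv2.imwrite("pics/c5.png",o)
E
```

```text
(no output)
```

View pics/c5.png

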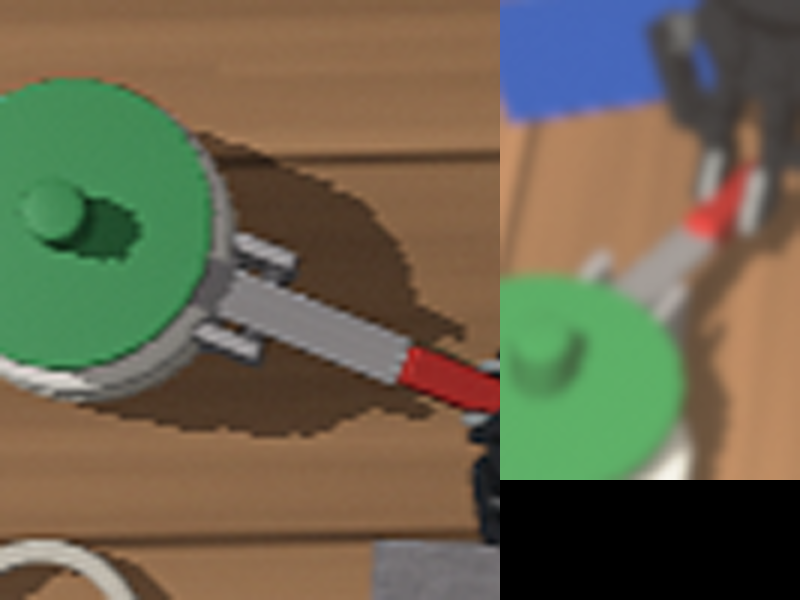

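Request:
apply_moves(
  series=[
    [[0,0.005,-0.07,-0.287,0,0],[0,0.005,-0.07,-0.287,0,0],[0,0.005,-0.07,-0.287,0,0],[0,0.005,-0.07,-0.287,0,0],[0,0.005,-0.07,-0.287,0,0]],
  ],
)

```text
clock: 15.88
eef_pos: [486.2, -88.5, 71.5]
tool_rot: [-3.022, -0.0, -0.38]
force: [0.1, -1.2, -1.0]
width: 16.2
```

Request:
apply_moves(
  series=[
    [[0,0.005,-0.07,-0.287,0,0],[0,0.005,-0.07,-0.287,0,0],[0,0.005,-0.07,-0.287,0,0],[0,0,-0.02,0,0,0],[0,0,0,0,0,0]],
  ],
)

```text
clock: 16.5
eef_pos: [485.0, -90.0, 82.4]
tool_rot: [-3.111, 0.001, -0.38]
force: [-0.0, -0.5, -2.1]
width: 16.5
```

```bash
python3 - <<'E'
from plan import *
for n in("top","side"):
    b=viewer.get_image(n); cv2.imwrite(f"pics/{n}6.png",b)
    for f in(f"pics/{n}0.png",f"pics/{n}6.png"):
        im=cv2.imread(f);h=cv2.cvtColor(im,cv2.COLOR_BGR2HSV);g=(h[...,0]>50)&(h[...,0]<85)&(h[...,1]>100)
        sl=(slice(165,245),slice(240,322)) if n=="top" else (slice(190,245),slice(298,355))
        ys,xs=np.nonzero(g[sl]); print(f,len(xs),xs.min(),xs.max(),ys.min(),ys.max(),xs.mean(),ys.mean())
    print(find(n,"lid_knob",1))
# expected after tilt .08 about far edge, and level
c=np.array([563,101,0.]);u=np.array([np.cos(1.18),np.sin(1.18),0])
lv=c+[0,0,124]; piv=c+[0,0,100]+u*55; t=.08; w=Ro.from_rotvec(t*np.cross([0,0,1],u)).apply(lv-piv)+piv
print(lv,w,[proj(n,[lv,w]).round(1).tolist() for n in("top","side")])
E
```

```text
pics/top0.png 1821 17 64 13 61 40.74354750137287 37.03239978034047
pics/top6.png 1812 17 64 13 61 40.86534216335541 36.941501103752756
[(0.64, array([280.5, 200.6]))]
pics/side0.png 1148 7 51 9 41 28.4390243902439 25.281358885017422
pics/side6.png 1235 6 51 7 41 28.62024291497976 23.958704453441296
[(0.62, array([327.3, 217.6]))]
[563. 101. 124.] [563.7976028  102.93599444 128.31854912] [[[279.2, 201.1], [278.2, 200.5]], [[327.1, 210.0], [326.7, 209.3]]]
```

```bash
python3 - <<'E'
from plan import *
P=np.pi;u=np.array([np.cos(1.19),np.sin(1.19),0]); a=np.array([485.2,-89.9,84.5])
plan([(a+[0,0,1.5],(P,0,-.381),1),(a-72*u+[0,0,1.5],(P,0,-.381),4),((460,-156,95),(P,0,-.381),0),((470,-250,60),(P,0,-.77),6),((478,-339.5,30),(P,0,-1.161),6),((478,-339.5,30),(P,0,-1.161),3)],np.array([485.1,-90,83.5]),Ro.from_euler("xyz",(-3.111,0,-.38)))
E
```

```text
0.292 end [485.2 -89.9  86. ]
[[[0.001,-0.004,-0.05,-0.292,0.0,0.01]]]
0.36 end [ 458.4 -156.7   86. ]
[[[0.0,0.36,0.0,0.0,0.0,0.0],[0.0,0.36,0.0,0.0,0.0,0.0],[0.0,0.36,0.0,0.0,0.0,0.0],[0.0,0.36,0.0,0.0,0.0,0.0]]]Traceback (most recent call last):
  File "<stdin>", line 3, in <module>
  File "plan.py", line 11, in plan
    print(np.abs(rows).max(), "end",np.round(p,1));
          ~~~~~~~~~~~~~~~~^^
    return umr_maximum(a, axis, None, out, keepdims, initial, where)
ValueError: zero-size array to reduction operation maximum which has no identity
```

Request:
apply_moves(
  series=[
    [[0,0,-0.05,-0.29,0,0],[0,0.25,0,0,0,0],[0,0.4,0,0,0,0],[0,0.4,0,0,0,0],[0,0.4,0,0,0,0]],
  ],
)

```text
clock: 17.32
eef_pos: [457.2, -159.6, 85.0]
tool_rot: [3.141, 0.001, -0.382]
force: [-0.0, -0.2, -2.2]
width: 16.7
```

```bash
python3 - <<'E'
from plan import *
P=np.pi;s=ctrl.read_state();print(s["eef_pos"],s["tool_rot"],s["clock"])
cv2.imwrite("pics/top7.png",viewer.get_image("top")); b=viewer.get_image("side"); cv2.imwrite("pics/side7.png",b)
h=cv2.cvtColor(b,cv2.COLOR_BGR2HSV);g=(h[...,0]>50)&(h[...,0]<85)&(h[...,1]>100); ys,xs=np.nonzero(g[190:245,298:355]);print(len(xs),ys.min(),ys.mean())
plan([((469,-245,90),(P,0,-.77),5),((478,-339.5,40),(P,0,-1.161),5),((478,-339.5,40),(P,0,-1.161),1)],np.array([457.8,-158.2,86]),Ro.from_euler("xyz",(P,0,-.381)))
E
```

```text
[ 457.24654253 -159.60491919   84.95813321] [ 3.14118360e+00  5.93447313e-04 -3.81975536e-01] 17.325
1238 7 23.948303715670438
0.743 end [ 469. -245.   90.]
[[[0.171,0.306,-0.016,0.0,0.0,0.743],[0.194,0.291,-0.016,0.0,0.0,0.743],[0.216,0.276,-0.016,0.0,0.0,0.743],[0.237,0.258,-0.016,0.0,0.0,0.743],[0.255,0.238,-0.016,0.0,0.0,0.743]]]
0.747 end [ 478.  -339.5   40. ]
[[[0.289,0.246,0.2,0.0,0.0,0.747],[0.307,0.223,0.2,0.0,0.0,0.747],[0.324,0.198,0.2,0.0,0.0,0.746],[0.339,0.173,0.2,0.0,0.0,0.747],[0.351,0.145,0.2,0.0,0.0,0.746]]]
0.0 end [ 478.  -339.5   40. ]
[[[0.0,0.0,0.0,0.0,0.0,0.0]]]
```

The lid stays propped with the bar withdrawn, so it has popped. Now I'll return the bar to the mat.

Request:
apply_moves(
  series=[
    [[0.17,0.305,-0.015,0,0,0.743],[0.195,0.29,-0.015,0,0,0.743],[0.215,0.275,-0.015,0,0,0.743],[0.235,0.26,-0.015,0,0,0.743],[0.255,0.24,-0.015,0,0,0.743]],
  ],
)

```text
clock: 18.05
eef_pos: [469.6, -245.8, 89.0]
tool_rot: [3.141, -0.0, -0.775]
force: [-1.1, -0.2, -2.1]
width: 16.9
```

Request:
apply_moves(
  series=[
    [[0.29,0.245,0.2,0,0,0.747],[0.305,0.225,0.2,0,0,0.747],[0.325,0.2,0.2,0,0,0.747],[0.34,0.175,0.2,0,0,0.747],[0.35,0.145,0.2,0,0,0.747]],
  ],
)

```text
clock: 18.68
eef_pos: [478.3, -340.4, 38.0]
tool_rot: [3.141, 0.0, -1.166]
force: [0.4, 0.5, -2.1]
width: 16.6
```

Request:
apply_moves(
  series=[
    [[0,0,0,0,0,0],[0,0,0.2,0,0,0],[0,0,0.2,0,0,0],[0,0,0,0,0,0],[0,0,0,0,0,0]],
  ],
)

```text
clock: 19.3
eef_pos: [478.5, -338.9, 19.0]
tool_rot: [3.142, -0.0, -1.16]
force: [-0.1, -0.5, -1.5]
width: 16.6
```

Request:
apply_moves(
  series=[
    [[0,0,0.1,0,0,0],[0,0,0.08,0,0,0],[0,0,0.05,0,0,0],[0,0,0.02,0,0,0],[0,0,0,0,0,0]],
  ],
)

```text
clock: 19.92
eef_pos: [478.3, -339.2, 6.4]
tool_rot: [3.141, -0.0, -1.161]
force: [0.3, -0.5, -3.1]
width: 17.0
```

```bash
python3 - <<'E'
from plan import *
s=ctrl.read_state();print(s["eef_pos"],s["force"],s["clock"])
cv2.imwrite("pics/c8.png",cv2.resize(viewer.get_image("side")[110:180,300:400],None,fx=6,fy=6,interpolation=2))
E
```

```text
[ 478.27531221 -339.23422091    6.40186269] [ 0.32195705 -0.45243176 -3.09470829] 19.925
```

View pics/c8.png

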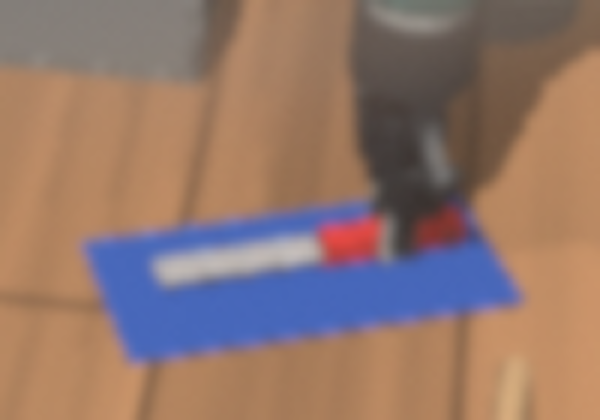

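Request:
apply_moves(
  series=[
    [[0,0,0,0,0,0],[0,0,0,0,0,0],[0,0,-0.2,0,0,0],[0,0,-0.6,0,0,0],[0,0,-0.9,0,0,0]],
  ],
  claw=1,
)

```text
clock: 20.6
eef_pos: [477.6, -338.8, 92.0]
tool_rot: [3.14, 0.002, -1.161]
force: [0.6, -0.6, 1.0]
width: 85.6
```

```bash
python3 - <<'E'
from plan import *
P=np.pi
print(at_z("top",(279.6,199.9),139),at_z("top",(278.8,199.3),143))
G=Ro.from_euler("xyz",(P,0,-.39))*Ro.from_rotvec([-.08,0,0]); print(G.as_matrix()[:,2])
plan([((500,-200,170),(P,0,-.9),4),((563,101,195),(P,0,-.39),9),((563,101,195),G.as_euler("xyz"),2)],np.array([478.3,-339.2,91.]),Ro.from_euler("xyz",(P,0,-1.161)))
E
```

```text
[563.65404596  98.28557871 139.        ] [564.58519705  99.83118512 143.        ]
[-0.03038264 -0.07391382 -0.99680171]
0.623 end [ 500. -200.  170.]
[[[-0.595,-0.377,-0.395,0.0,0.0,-0.623],[-0.569,-0.415,-0.395,0.0,0.0,-0.623],[-0.541,-0.451,-0.395,0.0,0.0,-0.623],[-0.511,-0.485,-0.395,0.0,0.0,-0.623]]]
0.664 end [563. 101. 195.]
[[[-0.437,-0.525,-0.056,0.0,0.0,-0.541],[-0.406,-0.549,-0.056,0.0,0.0,-0.541],[-0.375,-0.572,-0.055,0.0,0.0,-0.541],[-0.342,-0.592,-0.055,0.0,0.0,-0.541],[-0.308,-0.61,-0.056,0.0,0.0,-0.541]]]
[[[-0.273,-0.627,-0.055,0.0,0.0,-0.541],[-0.237,-0.641,-0.056,0.0,0.0,-0.542],[-0.2,-0.653,-0.055,0.0,0.0,-0.541],[-0.162,-0.664,-0.056,0.0,0.0,-0.542]]]
0.382 end [563. 101. 195.]
[[[0.0,0.0,0.0,-0.382,0.0,0.0],[0.0,0.0,0.0,-0.382,0.0,0.0]]]
```

Request:
apply_moves(
  series=[
    [[-0.595,-0.375,-0.4,0,0,-0.623],[-0.57,-0.415,-0.4,0,0,-0.623],[-0.54,-0.45,-0.4,0,0,-0.623],[-0.51,-0.485,-0.4,0,0,-0.623],[-0.435,-0.525,-0.055,0,0,-0.541]],
  ],
)

```text
clock: 21.22
eef_pos: [508.1, -165.9, 176.6]
tool_rot: [-3.14, -0.004, -0.841]
force: [0.1, 0.1, 1.1]
width: 85.3
```

Request:
apply_moves(
  series=[
    [[-0.405,-0.55,-0.055,0,0,-0.541],[-0.375,-0.57,-0.055,0,0,-0.541],[-0.34,-0.59,-0.055,0,0,-0.541],[-0.31,-0.61,-0.055,0,0,-0.541],[-0.275,-0.625,-0.055,0,0,-0.541]],
  ],
)

```text
clock: 21.85
eef_pos: [541.9, 1.3, 188.9]
tool_rot: [-3.142, -0.001, -0.558]
force: [0.2, -0.3, 0.1]
width: 85.4
```

Request:
apply_moves(
  series=[
    [[-0.235,-0.64,-0.055,0,0,-0.541],[-0.2,-0.655,-0.055,0,0,-0.541],[-0.16,-0.665,-0.055,0,0,-0.541],[0,0,0,-0.382,0,0],[0,0,0,-0.382,0,0]],
  ],
)

```text
clock: 22.48
eef_pos: [562.8, 99.4, 196.5]
tool_rot: [3.058, -0.001, -0.391]
force: [0.5, 0.3, 0.8]
width: 85.5
```

Request:
apply_moves(
  series=[
    [[0,0,0,0,0,0],[0,0,0,0,0,0],[0,0,0,0,0,0],[0,0,0,0,0,0],[0,0,0,0,0,0]],
  ],
)

```text
clock: 23.1
eef_pos: [562.9, 100.4, 196.1]
tool_rot: [3.061, -0.0, -0.391]
force: [-0.7, 0.0, 0.1]
width: 85.3
```

```bash
python3 - <<'E'
from plan import *
a=viewer.get_image("top");b=viewer.get_image("side")
o=np.zeros((600,800,3),np.uint8); o[:400]=cv2.resize(a[150:270,160:400],(800,400),interpolation=2); cv2.imwrite("pics/top9.png",a)
o=np.zeros((600,800,3),np.uint8); o[:540,:540]=cv2.resize(b[160:250,280:370],(540,540),interpolation=2); o[:400,540:]=cv2.resize(a[160:260,250:315],(260,400),interpolation=2);cv2.imwrite("pics/c9.png",o)
G=Ro.from_euler("xyz",(np.pi,0,-.39))*Ro.from_rotvec([-.08,0,0]); n=-G.as_matrix()[:,2]; K=np.array([563.9,102,128.3])
s=ctrl.read_state();print(s["eef_pos"],s["tool_rot"],s["clock"])
print(proj("side",[s["eef_pos"],K,K+15*n]))
plan([(K+38*n,G.as_euler("xyz"),2),(K-12*n,G.as_euler("xyz"),3)])
E
```

```text
[562.92211169 100.53698521 196.10307094] [ 3.06135352e+00 -3.06574450e-05 -3.90201152e-01] 23.2
[[327.88610587 190.22395432]
 [326.73292156 209.08665105]
 [326.65244547 205.43419465]]
0.295 end [565.1 104.8 166.2]
[[[0.003,-0.071,0.294,0.001,0.0,-0.001],[0.004,-0.072,0.295,0.001,0.0,-0.001]]]
0.334 end [563.5 101.1 116.3]
[[[0.0,0.0,0.333,0.0,0.0,0.0],[0.0,0.0,0.333,0.0,0.0,0.0],[0.0,0.0,0.334,0.0,0.0,0.0]]]
```

View pics/c9.png

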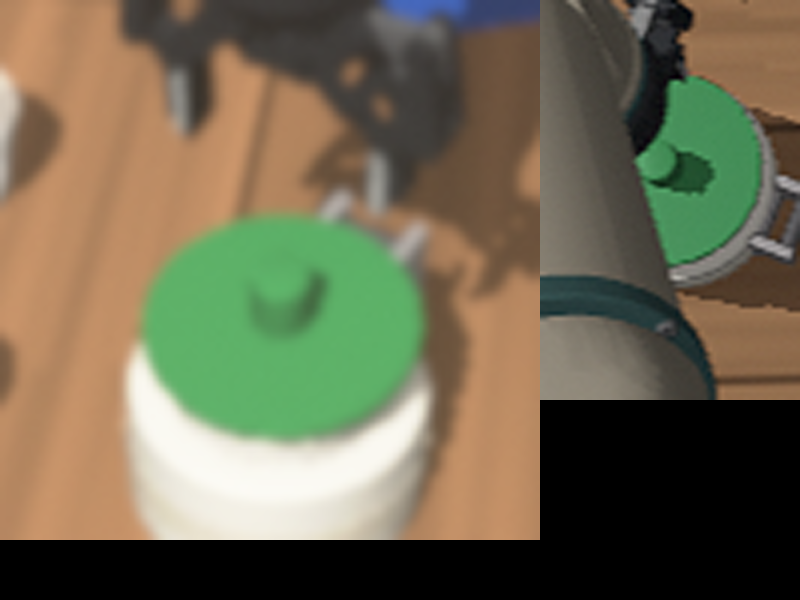

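Request:
apply_moves(
  series=[
    [[0,-0.07,0.295,0,0,0],[0,-0.07,0.295,0,0,0],[0,0,0.4,0,0,0],[0,0,0.35,0,0,0],[0,0,0,0,0,0]],
  ],
)

```text
clock: 23.82
eef_pos: [561.9, 101.8, 126.5]
tool_rot: [3.059, 0.004, -0.39]
force: [1.1, -0.6, -0.1]
width: 85.4
```

Request:
apply_moves(
  series=[
    [[0,0,0.15,0,0,0],[0,0,0.1,0,0,0],[0,0,0,0,0,0],[0,0,0,0,0,0],[0,0,0,0,0,0]],
  ],
)

```text
clock: 24.45
eef_pos: [563.4, 101.2, 116.6]
tool_rot: [3.062, -0.001, -0.39]
force: [0.3, -1.2, -0.6]
width: 85.3
```

Request:
apply_moves(
  series=[
    [[0,0,0,0,0,0],[0,0,0,0,0,0],[0,0,0,0,0,0],[0,0,0,0,0,0],[0,0,0,0,0,0]],
  ],
  claw=-1,
)

```text
clock: 25.08
eef_pos: [563.8, 101.1, 116.6]
tool_rot: [3.062, -0.001, -0.39]
force: [0.8, 0.2, 1.0]
width: 26.2
```

Request:
apply_moves(
  series=[
    [[0,0,0,0,0,0],[0,0,0,0,0,0],[0,0,0,0,0,0],[0,0,0,0,0,0],[0,0,0,0,0,0]],
  ],
)

```text
clock: 25.7
eef_pos: [563.7, 101.1, 116.5]
tool_rot: [3.062, -0.001, -0.39]
force: [2.5, -0.6, 3.9]
width: 26.1
```

Request:
apply_moves(
  series=[
    [[0,0,-0.05,0,0,0],[0,0,-0.1,0,0,0],[0,0,-0.2,0,0,0],[0,0,-0.2,0,0,0],[0,0,-0.2,0,0,0]],
  ],
)

```text
clock: 26.32
eef_pos: [564.2, 104.3, 154.5]
tool_rot: [3.062, 0.0, -0.39]
force: [-0.4, -0.9, -2.0]
width: 26.6
```

Request:
apply_moves(
  series=[
    [[0,0,-0.3,0.2,0,0],[0,0,-0.3,0.2,0,0],[0,0,-0.1,0.2,0,0],[0,0,0,0.164,0,0],[0,0,0,0,0,0]],
  ],
)

```text
clock: 26.95
eef_pos: [564.6, 105.2, 188.2]
tool_rot: [3.141, 0.001, -0.391]
force: [-0.7, 0.6, -2.9]
width: 26.0
```

```bash
python3 - <<'E'
from plan import *
b=viewer.get_image("side"); cv2.imwrite("pics/c10.png",cv2.resize(b[140:240,270:400],None,fx=6,fy=6,interpolation=2))
s=ctrl.read_state();print(s["eef_pos"],s["tool_rot"],s["force"],s["torque"],s["clock"])
P=np.pi
plan([((428,392,130),(P,0,-.1),10),((428,392,130),(P,0,-.1),5),((428,392,60),(P,0,-.1),5)])
E
```

```text
[564.69149844 105.60381328 188.05289724] [ 3.14060594e+00  9.65881390e-04 -3.90582953e-01] [-0.78980259 -0.0448699  -2.96681901] [-0.02067536 -0.04381781  0.00623124] 27.0
0.533 end [428. 392. 130.]
[[[-0.471,-0.426,0.116,0.001,0.001,-0.277],[-0.458,-0.439,0.116,0.001,0.001,-0.278],[-0.445,-0.452,0.116,0.001,0.001,-0.277],[-0.432,-0.465,0.116,0.001,0.001,-0.278],[-0.418,-0.477,0.116,0.001,0.001,-0.277]]]
[[[-0.404,-0.489,0.116,0.001,0.001,-0.278],[-0.39,-0.501,0.116,0.0,0.001,-0.277],[-0.375,-0.512,0.116,0.001,0.001,-0.278],[-0.36,-0.523,0.117,0.0,0.001,-0.277],[-0.346,-0.533,0.116,0.001,0.001,-0.278]]]
0.0 end [428. 392. 130.]
[[[0.0,0.0,0.0,0.0,0.0,0.0],[0.0,0.0,0.0,0.0,0.0,0.0],[0.0,0.0,0.0,0.0,0.0,0.0],[0.0,0.0,0.0,0.0,0.0,0.0],[0.0,0.0,0.0,0.0,0.0,0.0]]]
0.28 end [428. 392.  60.]
[[[0.0,0.0,0.28,0.0,0.0,0.0],[0.0,0.0,0.28,0.0,0.0,0.0],[0.0,0.0,0.28,0.0,0.0,0.0],[0.0,0.0,0.28,0.0,0.0,0.0],[0.0,0.0,0.28,0.0,0.0,0.0]]]
```

View pics/c10.png

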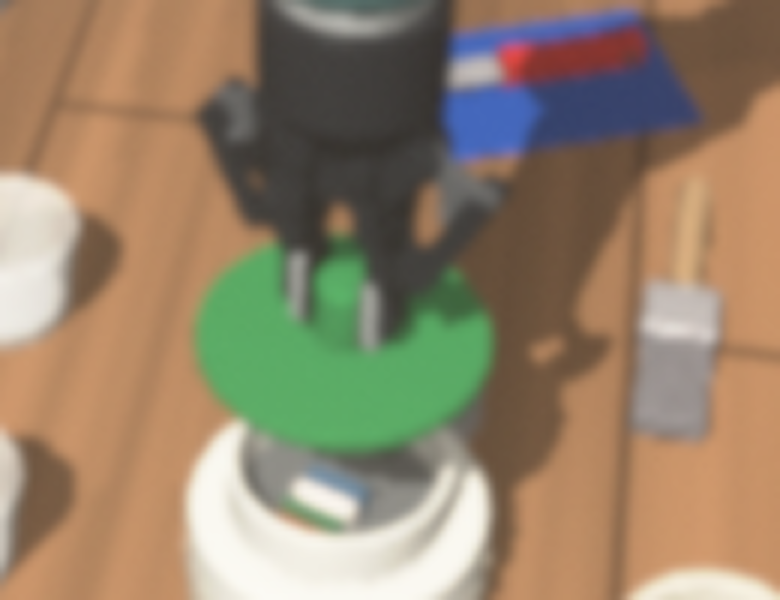

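Request:
apply_moves(
  series=[
    [[-0.2,-0.2,0,0,0,-0.2],[-0.47,-0.43,0,0,0,-0.28],[-0.46,-0.44,0.1,0,0,-0.28],[-0.445,-0.45,0.1,0,0,-0.28],[-0.43,-0.465,0.1,0,0,-0.28]],
  ],
)

```text
clock: 27.62
eef_pos: [501.3, 234.9, 173.2]
tool_rot: [-3.142, 0.001, -0.248]
force: [-0.2, -1.0, -1.5]
width: 26.3
```

Request:
apply_moves(
  series=[
    [[-0.42,-0.48,0.1,0,0,-0.28],[-0.405,-0.49,0.1,0,0,-0.28],[-0.39,-0.5,0.1,0,0,-0.28],[-0.375,-0.51,0.1,0,0,-0.28],[-0.25,-0.35,0.1,0,0,-0.2]],
  ],
)

```text
clock: 28.25
eef_pos: [433.2, 367.6, 148.1]
tool_rot: [-3.141, 0.001, -0.109]
force: [-0.2, -0.2, -2.3]
width: 26.4
```

Request:
apply_moves(
  series=[
    [[0,0,0.1,0,0,0],[0,0,0.1,0,0,0],[0,0,0,0,0,0],[0,0,0,0,0,0],[0,0,0,0,0,0]],
  ],
)

```text
clock: 28.88
eef_pos: [435.7, 364.6, 138.7]
tool_rot: [3.141, -0.0, -0.114]
force: [0.6, -0.2, -2.0]
width: 26.6
```

```bash
python3 - <<'E'
from plan import *
a=viewer.get_image("top");b=viewer.get_image("side")
o=np.zeros((480,800,3),np.uint8); o[:,:400]=cv2.resize(a[200:320,130:230],(400,480),interpolation=2); o[:,400:]=cv2.resize(b[280:400,310:410],(400,480),interpolation=2);cv2.imwrite("pics/c11.png",o)
for n in("top","side"): print(find(n,"board_top"),find(n,"lid_knob"))
P=np.pi; s=ctrl.read_state();print(s["eef_pos"],s["tool_rot"],s["clock"])
plan([((428,392,70),(P,0,s["tool_rot"][2]),5)])
E
```

```text
[(0.68, array([198.9, 266.2])), (0.24, array([360.6, 263.3]))] [(0.94, array([180.1, 253.2]))]
[(0.97, array([363.2, 351.6]))] [(0.77, array([369. , 311.8]))]
[435.25768779 364.97964356 138.60249438] [ 3.14141777e+00 -3.98677609e-05 -1.13528179e-01] 29.175
0.275 end [428. 392.  70.]
[[[-0.041,-0.104,0.274,0.0,0.0,0.0],[-0.041,-0.104,0.274,0.0,0.0,0.0],[-0.041,-0.104,0.275,0.001,0.0,0.0],[-0.041,-0.104,0.274,0.0,0.0,0.0],[-0.041,-0.105,0.275,0.001,0.0,0.0]]]
```

View pics/c11.png

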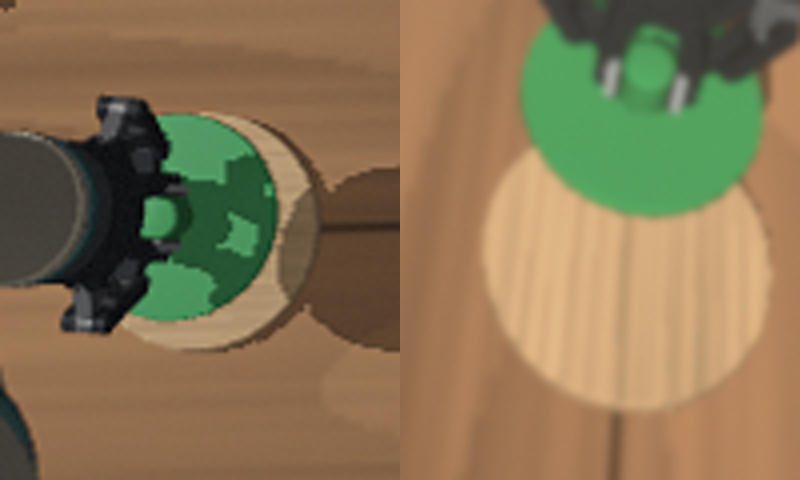

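```bash
python3 - <<'E'
from plan import *
for n,c in(("top",(180,258)),("side",(366,345))):
    im=cv2.imread(f"pics/{n}0.png"); m=np.zeros((402,642),np.uint8)
    cv2.floodFill(im2:=cv2.bilateralFilter(im,7,40,5),m,c,(0,0,0),(9,9,9),(9,9,9),4|(255<<8)|cv2.FLOODFILL_MASK_ONLY|cv2.FLOODFILL_FIXED_RANGE*0)
    ys,xs=np.nonzero(m[1:-1,1:-1]); 
    W=np.array([at_z(n,p,12)[:2] for p in cv2.convexHull(np.c_[xs,ys].astype(np.int32))[:,0].astype(float)])
    A=np.c_[2*W,np.ones(len(W))]; s=np.linalg.lstsq(A,(W**2).sum(1),rcond=None)[0]; print(n,len(xs),xs.min(),xs.max(),ys.min(),ys.max(),s[:2],np.sqrt(s[2]+s[0]**2+s[1]**2))
E
```

```text
top 151712 0 639 0 399 [639.03961135 -55.82648292] 916.413143848933
side 239466 0 639 0 399 [  920.46746301 -1436.0556724 ] 2088.3385936842715
```

```bash
python3 - <<'E'
from plan import *
t=np.linspace(0,6.283,73)
for n,obs in(("side","331-402.5, 310-382"),("top","151-210, 228-287")):
  print(n,obs)
  for y in(386,390,394,398):
    Q=proj(n,np.c_[428+82*np.cos(t),y+82*np.sin(t),0*t+12]); print(y,Q.min(0).round(1),Q.max(0).round(1))
E
```

```text
side 331-402.5, 310-382
386 [331.6 306.8] [403.7 378.1]
390 [331.4 308.2] [403.7 380.1]
394 [331.1 309.7] [403.7 382.1]
398 [330.9 311.3] [403.8 384.1]
top 151-210, 228-287
386 [151.6 228. ] [210.8 287.8]
390 [150.1 228. ] [209.4 287.8]
394 [148.7 228. ] [207.9 287.9]
398 [147.2 228.1] [206.5 287.9]
```

Request:
apply_moves(
  series=[
    [[-0.04,-0.1,0.27,0,0,0],[-0.04,-0.1,0.27,0,0,0],[-0.04,-0.1,0.27,0,0,0],[-0.04,-0.1,0.27,0,0,0],[-0.04,-0.1,0.27,0,0,0]],
  ],
)

```text
clock: 29.8
eef_pos: [427.8, 391.3, 69.8]
tool_rot: [3.141, 0.0, -0.113]
force: [-0.4, -0.3, -3.3]
width: 26.3
```

Request:
apply_moves(
  series=[
    [[0,0,0.2,0,0,0],[0,0,0.2,0,0,0],[0,0,0.1,0,0,0],[0,0,0,0,0,0],[0,0,0,0,0,0]],
  ],
)

```text
clock: 30.42
eef_pos: [428.4, 391.1, 46.4]
tool_rot: [-3.141, -0.0, -0.114]
force: [-0.6, -0.8, -2.5]
width: 26.3
```

Request:
apply_moves(
  series=[
    [[0,0,0.06,0,0,0],[0,0,0.06,0,0,0],[0,0,0.02,0,0,0],[0,0,0,0,0,0],[0,0,0,0,0,0]],
  ],
)

```text
clock: 31.05
eef_pos: [428.2, 390.9, 39.0]
tool_rot: [3.141, -0.0, -0.114]
force: [-0.0, -0.1, -2.4]
width: 26.0
```

Request:
apply_moves(
  series=[
    [[0,0,0.02,0,0,0],[0,0,0.02,0,0,0],[0,0,0,0,0,0],[0,0,0,0,0,0],[0,0,0,0,0,0]],
  ],
)

```text
clock: 31.68
eef_pos: [428.2, 390.9, 37.1]
tool_rot: [3.141, -0.0, -0.114]
force: [0.4, -0.8, -1.8]
width: 26.0
```

Request:
apply_moves(
  series=[
    [[0,0,0.02,0,0,0],[0,0,0,0,0,0],[0,0,0,0,0,0],[0,0,0,0,0,0],[0,0,0,0,0,0]],
  ],
)

```text
clock: 32.3
eef_pos: [428.4, 390.8, 36.7]
tool_rot: [3.141, -0.0, -0.114]
force: [-0.7, -1.4, 5.7]
width: 26.2
```

Request:
apply_moves(
  series=[
    [[0,0,0.02,0,0,0],[0,0,0,0,0,0],[0,0,0,0,0,0],[0,0,0,0,0,0],[0,0,0,0,0,0]],
  ],
)

```text
clock: 32.92
eef_pos: [428.5, 390.7, 36.5]
tool_rot: [3.141, -0.001, -0.114]
force: [-1.7, -3.4, 12.0]
width: 26.3
```

Contact at the expected height. Ease off a millimetre, release and withdraw straight up.

Request:
apply_moves(
  series=[
    [[0,0,-0.02,0,0,0],[0,0,0,0,0,0],[0,0,0,0,0,0],[0,0,0,0,0,0],[0,0,0,0,0,0]],
  ],
)

```text
clock: 33.55
eef_pos: [428.3, 390.7, 36.7]
tool_rot: [3.141, -0.0, -0.114]
force: [-1.0, -2.3, 7.9]
width: 26.5
```

Request:
apply_moves(
  series=[
    [[0,0,0,0,0,0],[0,0,0,0,0,0],[0,0,0,0,0,0],[0,0,0,0,0,0],[0,0,0,0,0,0]],
  ],
  claw=1,
)

```text
clock: 34.17
eef_pos: [428.1, 390.9, 35.9]
tool_rot: [3.141, 0.0, -0.114]
force: [0.5, -0.0, 0.5]
width: 85.2
```

Request:
apply_moves(
  series=[
    [[0,0,-0.3,0,0,0],[0,0,-0.6,0,0,0],[0,0,-0.9,0,0,0],[0,0,-0.9,0,0,0],[0,0,-0.3,0,0,0]],
  ],
)

```text
clock: 34.8
eef_pos: [429.3, 392.2, 190.0]
tool_rot: [-3.137, -0.004, -0.114]
force: [-0.4, 0.8, -0.1]
width: 85.4
```

Request:
apply_moves(
  series=[
    [[0.6,0.3,-0.2,0,0,0],[0.8,0.4,0,0,0,0],[0.8,0.4,0,0,0,0],[0,0,0,0,0,0],[0,0,0,0,0,0]],
  ],
)

```text
clock: 35.42
eef_pos: [530.2, 324.1, 195.7]
tool_rot: [3.141, 0.002, -0.113]
force: [-0.4, -0.3, -1.3]
width: 85.6
```

```bash
python3 - <<'E'
from plan import *
a=viewer.get_image("top");b=viewer.get_image("side")
o=np.zeros((600,800,3),np.uint8); o[:300]=cv2.resize(a[80:300,130:490],(800,489),interpolation=2)[:300] if 0 else cv2.resize(a[110:300,130:480],(800,434),interpolation=2)[:300]
o=np.zeros((600,800,3),np.uint8); o[:,:400]=cv2.resize(b[130:400,220:400],(400,600),interpolation=2); o[:217,400:]=cv2.resize(a[110:300,130:480],(400,217),interpolation=2); o[217:600,400:783]=cv2.resize(a[210:310,130:230],(383,383),interpolation=2)
cv2.imwrite("pics/c12.png",o); print(ctrl.read_state()["clock"],find("top","lid_knob"),find("side","lid_knob"),proj("side",[428.4,390.8,48.5]),proj("top",[428.4,390.8,48.5]))
E
```

```text
35.525 [(0.67, array([184.1, 252.1]))] [(0.59, array([368.9, 338.7]))] [[368.79412046 334.45144952]] [[174.55035892 257.26199456]]
```

View pics/c12.png

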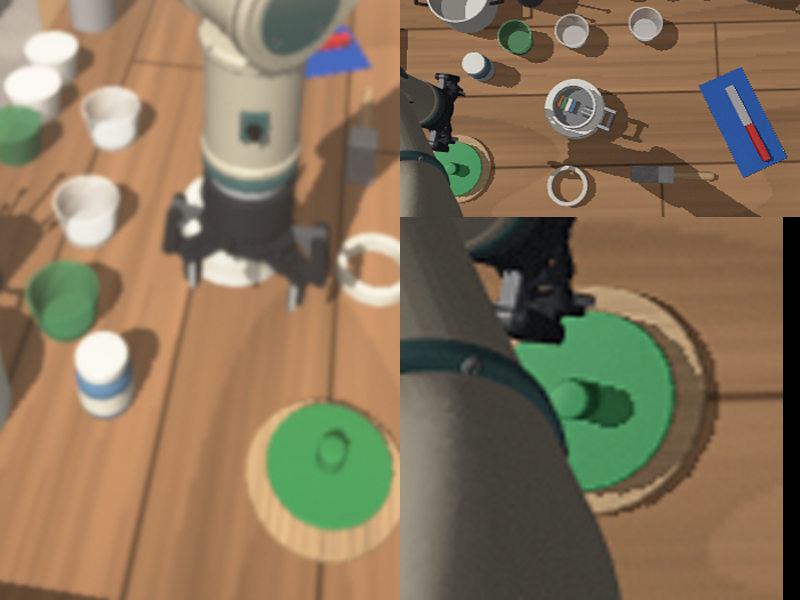

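```bash
python3 -c "
from cell import ctrl
print(ctrl.finish_job())"
```

```text
the job is handed in; nothing more can be done
None
```

The job is done and handed in at about 35.5 s on the robot clock, against the 61 s limit.

- **Levering:** I gripped the bar by its handle, set the blade between the cheeks on the fulcrum and pushed it in until the tip touched the neck. I backed off about 3 mm and levered to about 0.27 rad. I never saw the pop as a force spike, because the readings at the end of each move stayed below about 3 N. With the bar pulled out, the side picture still showed the lid propped, so I took it as loose. The gripper stayed off the lid until then.
- **Bar:** It is back flat on the blue mat, where it started to within a few millimetres.
- **Lid:** I gripped it by the knob, levelled it in the air and lowered it onto the board. It touched down at the expected height and I pressed it to about 12 N before letting go.

**Last checks:** The final picture shows the lid level with its knob up, inside the board's rim and roughly centred. The bar is on the mat, and the cups, jar, tape and brush look undisturbed by eye. The gripper was well clear of everything.

**What disagreed:**
- The network's first readings of the board centre differed by about 18 mm between cameras. I used the fitted outline instead.
- At the end, its top-camera reading of the knob was about 10 pixels from where I expected it, with the arm partly hiding the lid. The side camera agreed to about 4 pixels.

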